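# Touch off a pump casting with a setting pin and fit the pin in its bore

### The arm

A 7-joint arm with a two-finger parallel gripper is mounted at the origin on the work surface. World frame = base frame: x ahead of the robot, y to its left, z up, the work surface at z = 0. Lengths are in m, angles in rad, forces in N, time in s.
With the tool pointing down it reaches from about 0.425 to 0.925 m from the base axis. Payload 6.8 kg.
Tool frame: the origin (TCP) lies on the mounting face of the last link; the fingertips stand 173 mm ahead of it and the grasp point (between the pads) lies 155 mm ahead of it; z points along the fingers, y is the line along which they close (so a half turn about z gives the same grasp; the last joint's range is limited). The gripper opens to 85 mm and grips with 20 to 120 N. Pads are 22 mm wide; open, the fingers measure 114 mm over their backs; the gripper's body (76 mm by 85 mm) begins 54 mm behind the grasp point. The pads swing forward as they close: fully open they stand 13 mm farther back than shut.
Start: joints at [-1.274, 0.477, 0.022, 1.555, -0.011, 1.109, -0.083], TCP at [0.266, 0.62, 0.405] pointing down, gripper open.
Joint ranges: [-2.96, 2.96], [-0.34, 2.1], [-1.41, 1.46], [0.24, 2.44], [-1.37, 4.51], [0.17, 1.92], [-2.96, 2.96]. Speed limits (rad/s): [2.39, 2.39, 3.14, 3.14, 3.14, 3.14, 3.14].

### API

Orientations are given as a rotation vector (axis times angle).
In Python, from bench import r gives the robot as it stands.
- The arm moves only by the tool arm_command, never from a script. Its argument "plan" is a list of rows, each an object of numbers: "claw": the closure, from 0 (fully open) to 1 (shut); "tx", "ty", "tz": the shift along the tool's x, y, z in m; "ax", "ay", "az": the turn, a rotation vector about the tool's x, y, z in degrees. A call has exactly 10 rows; each row shifts and turns the commanded pose from where the row before left it, along the tool's axes as they then stand; what a row does not reach is not made up. A row lasts 1/12 s, in which the tool goes at most 41.7 mm and 7.16 degrees, less where a joint would pass 70% of its speed; a pose out of reach is approached as far as the arm can. A call is refused whole if a number of a shift passes 0.0417 or a number of a turn 7.16, either way. A call with a gripper value outside its range is refused whole. The fingers move at their own pace and stop on an object; "squeeze" is the grip in N (left out, the last holds). Time passes only in rows, so rows that do not move let the fingers close, or fill a call up. It gives the time, the measured TCP pose, the force, the opening and the grip force at its end, in the units of the state.
- r.get_obs(): the state, without advancing time (a new reading comes with each control period).
- r.grab_frame(name): name is "scene" or "side" or "wrist"; returns the picture (480x640x3 uint8, red, green, blue); there is no depth.
- r.camera_model(name): a dict with "fx", "fy", "cx", "cy" (pixels), "position" and "orientation" of the camera in the world; the wrist camera has in their place "tool_from_camera" (4x4, takes a point from camera to tool coordinates, whose origin is the TCP and whose axes are the flange's). Camera axes: x right, y up, looking along -z (the intrinsics and any distortion apply to the point x, -y, -z); pixel columns grow to the right and rows downward; lengths in m; the calibration is good to about 2 mm. A picture is of the moment at which its call begins: read the wrist's pose just before it. camera_model takes no time and is no camera call.
- r.hand_in(): hands the job in; it is judged then, once.
Trained networks look in the newest picture that a camera, given by its name, has taken for a name from the list of things; names that differ only in an ending like _2 or _b are one class to them, and where a whole thing is asked for, a point or a joint stands for the part that bears it (a point fixed in the world has none). Each returns a list of dicts, best first, with "confidence" (0 to 1); they miss things now and then, are a little off and sometimes report something else, mostly with a low value. They report only what shows in the picture. A call takes as long as a camera call.
- r.boxes_of(target, camera): "location" ([x, y, z] in m, in the coordinates of the camera as it stood for that picture, good to about 4 mm: the middle of the surface that is visible of it).
- r.tip_of(target, camera): "location" ([x, y, z] in m, in the coordinates of the camera as it stood for that picture, good to about 4 mm: a listed point, or the origin of a listed thing).
The state is a dict: "clock": time; "joints": joint angles; "qvel": joint speeds; "tau": joint torques, N m; "tcp_pos": TCP position; "orientation": TCP orientation; "contact_force": force on the tool from outside, world axes, zero at the start; "moment": the same for the moment, N m; "grip_width": finger opening in m; "gripper_force": force on a finger pad.
Only numpy, scipy, OpenCV 4.12 (cv2) and the standard library are available. Lean on these libraries where they do the work, as an engineer would, in place of code of your own. Each camera call takes 0.05 s, during which the arm holds its last target. There are 200 camera calls.

### The job

Take the red-headed setting pin from its blue rest and, with the side of its steel shank, lightly touch off the aluminium casting on the steel fixture plate, leaning on it with a few newtons for about half a second each time: first on the face nearest the robot near its left end, then on the same face near its right end, then in the middle of the right-hand end face. With the casting located like this, set the pin fully home, upright, in the casting's bore and let go. Until the pin is home, never press it on the casting or the plate harder than 20 N, and leave the carton, the brass nipple and the jar where they are.

Things in the scene. Friction and masses are not known exactly. Their poses are not given: they have to be found in the camera images.
- jig: dark steel fixture plate, fixed, 180 (x) x 240 (y) x 15 mm; origin at the centre of its underside, z up, +x away from the robot, +y to the robot's left, turned up to 0.3 rad. A rigid aluminium casting, a block 70 (x) x 110 (y) x 45 mm tall, is clamped on it; its own pose is NOT measured: see casting_nominal.
- casting_nominal (a point): point fixed to the plate, on its axes: where the centre of the casting's top face would be if it sat squarely, 60 mm above the jig's origin (true height). The real casting is up to 8 mm off in x and in y and turned up to 0.1 rad either way: find it by touch. Its near (-x) face, 35 mm from its centre, and right (-y) end face, 55 mm from its centre, are flat and upright.
- bore_nominal (a point): point fixed to the plate, where the mouth of the casting's upright bore would be if the casting sat squarely; the real one is off with the casting. Bore 21.5 mm diameter, 2 mm chamfer, right through; axis 35 mm from the near face, 43 mm from the right end face. A strap rises 18 mm above the top at the casting's far left corner; a brass port stands out at the left end, a barrel at the far face.
- pin_head (a point): centre of the setting pin's red head, where it is gripped: head 26 x 26 mm square, 50 mm tall, faces along this point's x and y (z up along the pin). Below the head is a round steel shank of 20 mm diameter, 40 mm long, with the end 5 mm tapered to 14 mm; the head's flat underside is a shoulder, 25 mm below this point. Mass 0.14 to 0.28 kg. At the start it stands in the rest, shoulder on the rest's top.
- pin_tip (a point): centre of the lower end of the pin's shank, 65 mm below pin_head along the pin. When the pin is fully home, its shoulder rests on the casting's top and this point is 20 mm above the jig's origin.
- pin: the setting pin as a whole; origin at pin_tip.
- rest: blue plastic block, fixed, 60 x 60 x 50 mm tall, with a 26 mm hole through its middle holding the pin; origin at the centre of its underside. It stands to the left or to the right of the plate.
- carton: white paper carton with a blue band, 70 x 50 x 55 mm, loose; origin at the centre of its underside. A bystander.
- nipple: loose brass pipe nipple standing on end, 32 mm across, 36 mm tall; origin at the centre of its underside. A bystander.
- jar: yellow jar with black cap, 52 mm across, 70 mm tall, loose; origin at the centre of its underside. A bystander.

How it is judged:
By the outcome, as a careful person would: the job done as asked, in the order asked, and still so for the second after the job is handed in, with the robot touching nothing.
It also fails if it takes over 72 s, if anything falls off the work surface, if the arm or the gripper's body presses on something with over 40 N, if the wrist force passes 120 N, or if a joint passes its speed limit or range.

## Working session

There is one attempt and no reset: what is moved stays moved. The work goes in short steps, Python scripts to look and compute and a tool call to move; the robot and the scene stay as the last step left them, time stands still between calls to the robot, and variables do not carry over. Pictures are saved under pics/ and viewed, at most 10 in all, crops included, and the job is handed in when it is done.

Besides the shell and the picture viewer there is one more tool, called in YAML: its name, and indented under it one key for each argument. arm_command: Moves the arm, as the interface text tells. Its arguments: {"type":"object","properties":{"plan":{"type":"array","items":{"type":"object","properties":{"claw":{"type":"number"},"tx":{"type":"number"},"ty":{"type":"number"},"tz":{"type":"number"},"ax":{"type":"number"},"ay":{"type":"number"},"az":{"type":"number"}}}},"squeeze":{"type":"number"}},"required":["plan"]}

```bash
mkdir -p pics; ls
cat > h.py <<'E'
import numpy as np, cv2
from scipy.spatial.transform import Rotation as R
from bench import r
np.set_printoptions(precision=4,suppress=True)
def cam(name,o=None):
    m=r.camera_model(name)
    if 'position' in m:
        q=np.array(m['orientation'],float)
        return (R.from_rotvec(q).as_matrix() if q.size==3 else q.reshape(3,3)),np.array(m['position'])
    o=o or r.get_obs(); T=np.array(m['tool_from_camera']); A=R.from_rotvec(o['orientation']).as_matrix()
    return A@T[:3,:3], A@T[:3,3]+np.array(o['tcp_pos'])
def shot(name,f=None):
    o=r.get_obs(); C=cam(name,o); im=r.grab_frame(name)
    if f: cv2.imwrite('pics/'+f,im[:,:,::-1])
    return im,C
def find(t,name,C,fn='tip'):
    L=(r.tip_of if fn=='tip' else r.boxes_of)(t,name)
    return [(round(d['confidence'],2),C[0]@np.array(d['location'])+C[1]) for d in L[:2]]
def st():
    o=r.get_obs(); print({k:np.round(o[k],4) for k in ('clock','tcp_pos','orientation','contact_force','moment','grip_width','gripper_force','joints')})
    print(R.from_rotvec(o['orientation']).as_matrix())
E
python3 - <<'E'
from h import *
st(); print(r.camera_model('scene').keys(), r.camera_model('scene')['orientation'])
for n in ('scene','side'):
    im,C=shot(n,n+'1.png')
    for t in ('pin_head','pin_tip','casting_nominal','bore_nominal','jig','rest','carton','nipple','jar'): print(n,t,find(t,n,C))
E
```

```text
pics
{'clock': np.float64(0.0), 'tcp_pos': array([0.2657, 0.6202, 0.4037]), 'orientation': array([-0.6315, -3.0772,  0.0028]), 'contact_force': array([-1.0196,  0.3123, -0.567 ]), 'moment': array([-0.0039,  0.0464, -0.0321]), 'grip_width': np.float64(0.0851), 'gripper_force': np.float64(0.0), 'joints': array([-1.2741,  0.4778,  0.0223,  1.5565, -0.0115,  1.1093, -0.0831])}
[[-0.9192  0.3938 -0.0006]
 [ 0.3938  0.9192 -0.0017]
 [-0.0001 -0.0018 -1.    ]]
dict_keys(['fx', 'fy', 'cx', 'cy', 'position', 'orientation']) [0.5824 0.6359 1.5293]
scene pin_head [(0.7, array([ 0.5028, -0.2965,  0.0772]))]
scene pin_tip [(0.85, array([ 0.5042, -0.2894,  0.0093]))]
scene casting_nominal [(0.92, array([0.5749, 0.0141, 0.0572])), (0.37, array([ 0.5046, -0.2854, -0.0024]))]
scene bore_nominal [(0.7, array([0.5699, 0.0007, 0.0624]))]
scene jig [(0.62, array([ 0.5759,  0.0181, -0.0028])), (0.47, array([0.4434, 0.2955, 0.0007]))]
scene rest [(0.58, array([ 0.5072, -0.2859, -0.0038]))]
scene carton [(0.57, array([ 0.4431,  0.2973, -0.0007]))]
scene nipple [(0.93, array([0.6334, 0.2382, 0.0001]))]
scene jar [(0.85, array([ 0.6567, -0.2163,  0.0005]))]
side pin_head [(0.98, array([ 0.5039, -0.2855,  0.0748]))]
side pin_tip [(0.27, array([ 0.4961, -0.2853,  0.0006]))]
side casting_nominal [(0.74, array([0.57  , 0.0167, 0.0623]))]
side bore_nominal [(0.83, array([0.5718, 0.0072, 0.0595]))]
side jig [(0.98, array([ 0.5692,  0.0163, -0.0003]))]
side rest [(0.64, array([ 0.4991, -0.2833,  0.0006]))]
side carton [(0.97, array([0.4405, 0.2947, 0.0062])), (0.4, array([ 0.5014, -0.2879,  0.0097]))]
side nipple [(0.75, array([0.6382, 0.2407, 0.0013]))]
side jar [(0.59, array([ 0.6571, -0.2113,  0.0001]))]
```

View pics/scene1.png

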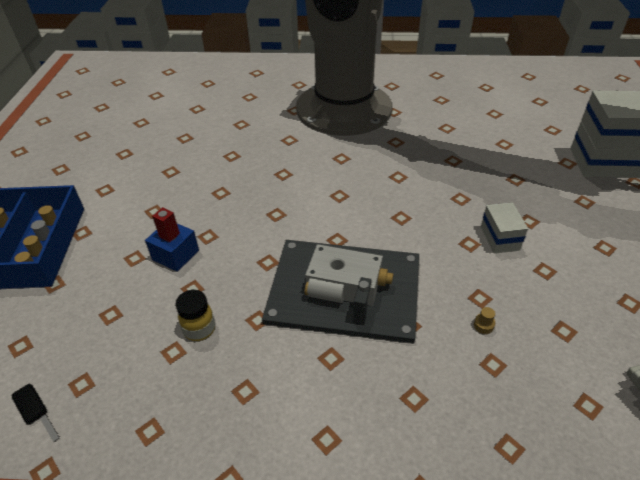

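View pics/side1.png

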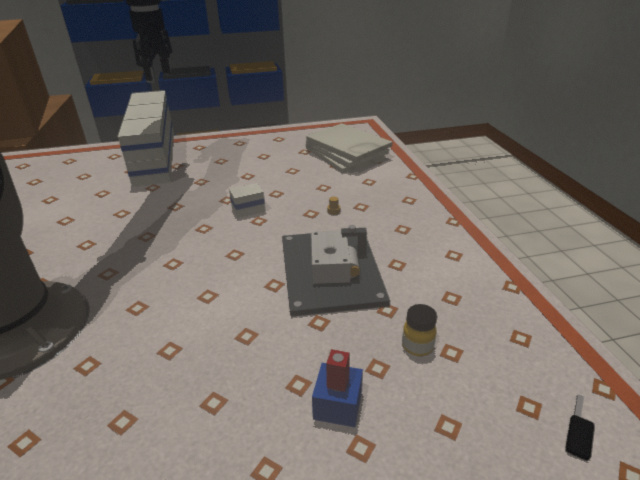

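```bash
cat >> h.py <<'E'
def bp(name,C,px,z):
    m=r.camera_model(name); d=np.array([[ (u-m['cx'])/m['fx'], -(v-m['cy'])/m['fy'], -1] for u,v in px])@C[0].T
    return C[1]+d*((z-C[1][2])/d[:,2])[:,None]
def rows(target,yaw=None):
    """remaining tool-frame shift to world TCP target"""
    o=r.get_obs(); A=R.from_rotvec(o['orientation']).as_matrix()
    return A.T@(np.array(target)-o['tcp_pos'])
E
python3 - <<'E'
from h import *
print(r.camera_model('wrist'))
print(bp('scene',cam('scene'),[(284,241),(421,249),(415,335),(266,324)],.015))
print(bp('side',cam('side'),[(283,235),(362,228),(385,300),(289,309)],.015))
print(bp('scene',cam('scene'),[(319,246),(382,252)],.06),bp('scene',cam('scene'),[(303,278)],.06))
print(bp('side',cam('side'),[(311,234),(313,282),(351,281),(349,234)],.06))
T=np.array(r.camera_model('wrist')['tool_from_camera'])
print(rows([.53,.02,.42]))
E
```

```text
{'fx': 347.463366471452, 'fy': 347.463366471452, 'cx': 313.4815923907846, 'cy': 244.4933802085508, 'tool_from_camera': array([[-0.0009,  0.9473,  0.3203,  0.0823],
       [ 1.    ,  0.0009,  0.0002,  0.0001],
       [-0.0001,  0.3203, -0.9473,  0.0311],
       [ 0.    ,  0.    ,  0.    ,  1.    ]])}
[[ 0.4762 -0.0943  0.015 ]
 [ 0.4863  0.1493  0.015 ]
 [ 0.6684  0.1265  0.015 ]
 [ 0.658  -0.1029  0.015 ]]
[[ 0.4983  0.1452  0.015 ]
 [ 0.6717  0.1273  0.015 ]
 [ 0.6394 -0.1089  0.015 ]
 [ 0.4693 -0.0882  0.015 ]]
[[ 0.5297 -0.0271  0.06  ]
 [ 0.5392  0.0767  0.06  ]] [[ 0.6003 -0.048   0.06  ]]
[[ 0.5444  0.0668  0.06  ]
 [ 0.5154 -0.0804  0.06  ]
 [ 0.5795 -0.0947  0.06  ]
 [ 0.6176  0.0471  0.06  ]]
[-0.4793 -0.4479 -0.0153]
```

arm_command:
  plan:
    - {"tx": -0.04, "ty": -0.0375}
    - {"tx": -0.04, "ty": -0.0375}
    - {"tx": -0.04, "ty": -0.0375}
    - {"tx": -0.04, "ty": -0.0375}
    - {"tx": -0.04, "ty": -0.0375}
    - {"tx": -0.04, "ty": -0.0375}
    - {"tx": -0.04, "ty": -0.0375}
    - {"tx": -0.04, "ty": -0.0375}
    - {"tx": -0.04, "ty": -0.0375}
    - {"tx": -0.04, "ty": -0.0375}

```text
invalid input at $.plan[0]: expected keys claw, tx, ty, tz, ax, ay, az
```

arm_command:
  plan:
    - {"tx": -0.036, "ty": -0.037, "tz": 0.01}
    - {"tx": -0.035, "ty": -0.036, "tz": 0.02}
    - {"tz": 0.02, "az": -5.8}
    - {"tz": 0.02, "az": -5.8}
    - {"az": -5.8}
    - {}
    - {}
    - {}
    - {}
    - {}

```text
invalid input at $.plan[0]: expected keys claw, tx, ty, tz, ax, ay, az
```

Run:
```python
from h import *
st(); im,C=shot('wrist','w1.png')
for t in ('casting_nominal','bore_nominal','jig','pin_head','rest'): print(t,find(t,'wrist',C))
```

```text
{'clock': np.float64(1.0), 'tcp_pos': array([0.2658, 0.6205, 0.4047]), 'orientation': array([-0.6316, -3.0774, -0.    ]), 'contact_force': array([ 0.3922, -0.3695, -0.0538]), 'moment': array([-0.0354, -0.0698, -0.0054]), 'grip_width': np.float64(0.0853), 'gripper_force': np.float64(0.0), 'joints': array([-1.2741,  0.477 ,  0.0224,  1.5554, -0.0115,  1.1093, -0.0831])}
[[-0.9192  0.3939 -0.    ]
 [ 0.3939  0.9192  0.    ]
 [ 0.      0.     -1.    ]]
casting_nominal []
bore_nominal []
jig []
pin_head []
rest []
```

View pics/w1.png

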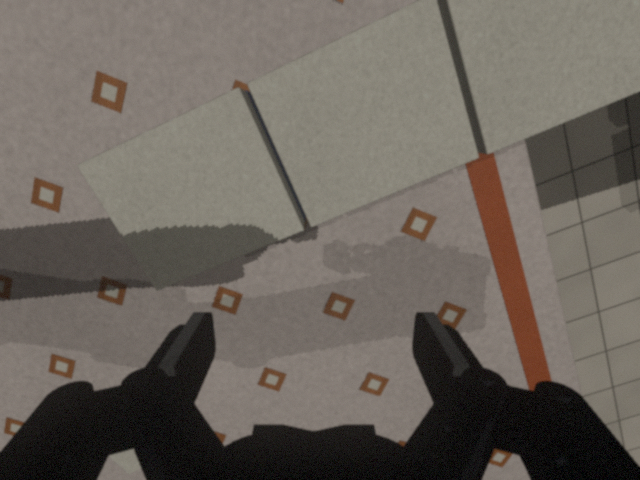

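arm_command:
  plan:
    - {"claw": 0, "tx": -0.04, "ty": -0.0375, "tz": 0, "ax": 0, "ay": 0, "az": 0}
    - {"claw": 0, "tx": -0.04, "ty": -0.0375, "tz": 0, "ax": 0, "ay": 0, "az": 0}
    - {"claw": 0, "tx": -0.04, "ty": -0.0375, "tz": 0, "ax": 0, "ay": 0, "az": 0}
    - {"claw": 0, "tx": -0.04, "ty": -0.0375, "tz": 0, "ax": 0, "ay": 0, "az": 0}
    - {"claw": 0, "tx": -0.04, "ty": -0.0375, "tz": 0, "ax": 0, "ay": 0, "az": 0}
    - {"claw": 0, "tx": -0.04, "ty": -0.0375, "tz": 0, "ax": 0, "ay": 0, "az": 0}
    - {"claw": 0, "tx": -0.04, "ty": -0.0375, "tz": 0, "ax": 0, "ay": 0, "az": 0}
    - {"claw": 0, "tx": -0.04, "ty": -0.0375, "tz": 0, "ax": 0, "ay": 0, "az": 0}
    - {"claw": 0, "tx": -0.04, "ty": -0.0375, "tz": 0, "ax": 0, "ay": 0, "az": 0}
    - {"claw": 0, "tx": -0.04, "ty": -0.0375, "tz": 0, "ax": 0, "ay": 0, "az": 0}

```text
clock: 2.13
tcp_pos: [0.4334, 0.2368, 0.4051]
orientation: [0.631, 3.077, 0.001]
contact_force: [0.5, 0.2, 0.1]
grip_width: 0.0853
gripper_force: 0.0
```

arm_command:
  plan:
    - {"claw": 0, "tx": -0.036, "ty": -0.037, "tz": 0.01, "ax": 0, "ay": 0, "az": 0}
    - {"claw": 0, "tx": -0.035, "ty": -0.036, "tz": 0.02, "ax": 0, "ay": 0, "az": 0}
    - {"claw": 0, "tx": 0, "ty": 0, "tz": 0.02, "ax": 0, "ay": 0, "az": -5.8}
    - {"claw": 0, "tx": 0, "ty": 0, "tz": 0.02, "ax": 0, "ay": 0, "az": -5.8}
    - {"claw": 0, "tx": 0, "ty": 0, "tz": 0, "ax": 0, "ay": 0, "az": -5.8}
    - {"claw": 0, "tx": 0, "ty": 0, "tz": 0, "ax": 0, "ay": 0, "az": 0}
    - {"claw": 0, "tx": 0, "ty": 0, "tz": 0, "ax": 0, "ay": 0, "az": 0}
    - {"claw": 0, "tx": 0, "ty": 0, "tz": 0, "ax": 0, "ay": 0, "az": 0}
    - {"claw": 0, "tx": 0, "ty": 0, "tz": 0, "ax": 0, "ay": 0, "az": 0}
    - {"claw": 0, "tx": 0, "ty": 0, "tz": 0, "ax": 0, "ay": 0, "az": 0}

```text
clock: 2.97
tcp_pos: [0.4617, 0.1648, 0.3419]
orientation: [0.16, 3.136, 0.001]
contact_force: [-1.0, 0.3, -0.8]
grip_width: 0.0851
gripper_force: 0.0
```

Run:
```python
from h import *
st(); im,C=shot('wrist','w2.png')
for t in ('casting_nominal','bore_nominal','jig'): print(t,find(t,'wrist',C))
```

```text
{'clock': np.float64(2.9667), 'tcp_pos': array([0.4617, 0.1648, 0.3419]), 'orientation': array([0.1601, 3.1365, 0.001 ]), 'contact_force': array([-1.0053,  0.3223, -0.786 ]), 'moment': array([-0.0277, -0.0216, -0.0373]), 'grip_width': np.float64(0.0851), 'gripper_force': np.float64(0.0), 'joints': array([-0.6226,  0.2509,  0.1776,  2.0621, -0.0595,  0.8321,  1.0584])}
[[-0.9948  0.1018  0.0011]
 [ 0.1018  0.9948  0.0006]
 [-0.001   0.0007 -1.    ]]
casting_nominal []
bore_nominal [(0.66, array([0.5717, 0.001 , 0.0577]))]
jig [(0.59, array([ 0.5701,  0.0152, -0.0032]))]
```

View pics/w2.png

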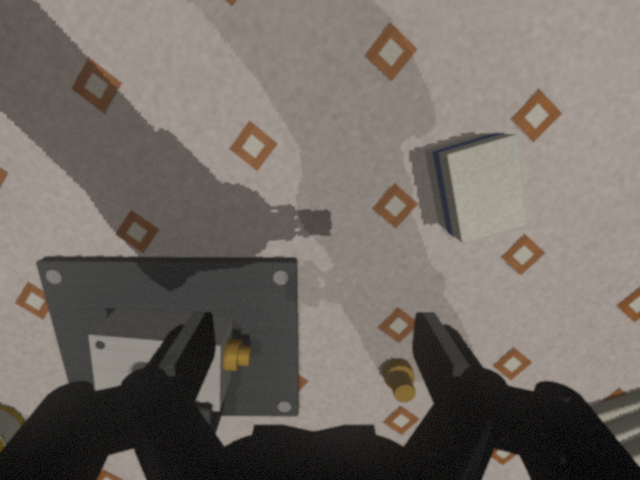

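arm_command:
  plan:
    - {"claw": 0, "tx": -0.0125, "ty": -0.023, "tz": 0, "ax": 0, "ay": 0, "az": 0}
    - {"claw": 0, "tx": -0.0125, "ty": -0.023, "tz": 0, "ax": 0, "ay": 0, "az": 0}
    - {"claw": 0, "tx": -0.0125, "ty": -0.023, "tz": 0, "ax": 0, "ay": 0, "az": 0}
    - {"claw": 0, "tx": -0.0125, "ty": -0.023, "tz": 0, "ax": 0, "ay": 0, "az": 0}
    - {"claw": 0, "tx": -0.0125, "ty": -0.023, "tz": 0, "ax": 0, "ay": 0, "az": 0}
    - {"claw": 0, "tx": -0.0125, "ty": -0.023, "tz": 0, "ax": 0, "ay": 0, "az": 0}
    - {"claw": 0, "tx": 0, "ty": 0, "tz": 0, "ax": 0, "ay": 0, "az": 0}
    - {"claw": 0, "tx": 0, "ty": 0, "tz": 0, "ax": 0, "ay": 0, "az": 0}
    - {"claw": 0, "tx": 0, "ty": 0, "tz": 0, "ax": 0, "ay": 0, "az": 0}
    - {"claw": 0, "tx": 0, "ty": 0, "tz": 0, "ax": 0, "ay": 0, "az": 0}

```text
clock: 4.0
tcp_pos: [0.5219, 0.0209, 0.3413]
orientation: [-0.156, -3.137, -0.001]
contact_force: [0.9, -0.6, 0.1]
grip_width: 0.0854
gripper_force: 0.0
```

Run:
```python
from h import *
st(); im,C=shot('wrist','w3.png'); np.save('C3.npy',np.c_[C[0],C[1]])
for t in ('casting_nominal','bore_nominal','jig'): print(t,find(t,'wrist',C))
print(rows([.485,-.287,.35]))
```

```text
{'clock': np.float64(4.0), 'tcp_pos': array([0.5219, 0.0209, 0.3413]), 'orientation': array([-0.1559, -3.1373, -0.0008]), 'contact_force': array([ 0.9213, -0.64  ,  0.1465]), 'moment': array([ 0.0194, -0.0372,  0.0013]), 'grip_width': np.float64(0.0854), 'gripper_force': np.float64(0.0), 'joints': array([-0.3679,  0.3057,  0.2514,  1.9956, -0.1004,  0.8522,  1.41  ])}
[[-0.9951  0.0992 -0.0004]
 [ 0.0992  0.9951  0.0006]
 [ 0.0005  0.0005 -1.    ]]
casting_nominal [(0.72, array([0.5704, 0.0138, 0.0613]))]
bore_nominal [(0.89, array([0.5726, 0.0026, 0.0541]))]
jig [(0.74, array([ 0.5713,  0.0162, -0.0014]))]
[ 0.0063 -0.3096 -0.0087]
```

View pics/w3.png

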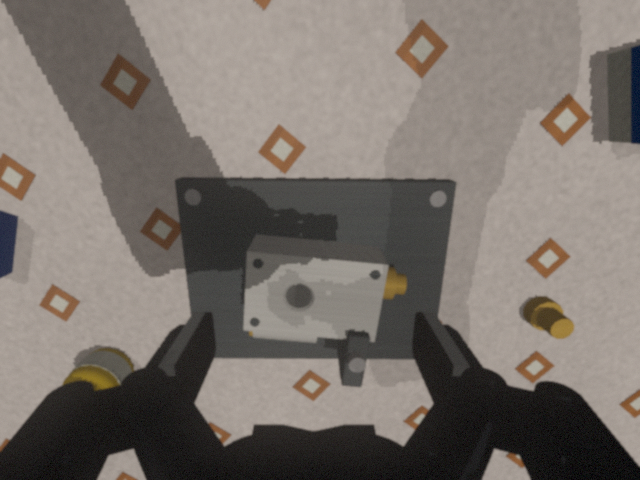

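arm_command:
  plan:
    - {"claw": 0, "tx": 0.0052, "ty": -0.0275, "tz": 0, "ax": 0, "ay": 0, "az": 0}
    - {"claw": 0, "tx": 0.0052, "ty": -0.0275, "tz": 0, "ax": 0, "ay": 0, "az": 0}
    - {"claw": 0, "tx": 0.0052, "ty": -0.0275, "tz": 0, "ax": 0, "ay": 0, "az": 0}
    - {"claw": 0, "tx": 0.0052, "ty": -0.0275, "tz": 0, "ax": 0, "ay": 0, "az": 0}
    - {"claw": 0, "tx": 0.0052, "ty": -0.0275, "tz": 0, "ax": 0, "ay": 0, "az": 0}
    - {"claw": 0, "tx": 0.0052, "ty": -0.0275, "tz": 0, "ax": 0, "ay": 0, "az": 0}
    - {"claw": 0, "tx": 0.0052, "ty": -0.0275, "tz": 0, "ax": 0, "ay": 0, "az": 0}
    - {"claw": 0, "tx": 0.0052, "ty": -0.0275, "tz": 0, "ax": 0, "ay": 0, "az": 0}
    - {"claw": 0, "tx": 0.0052, "ty": -0.0275, "tz": 0, "ax": 0, "ay": 0, "az": 0}
    - {"claw": 0, "tx": 0.0052, "ty": -0.0275, "tz": 0, "ax": 0, "ay": 0, "az": 0}

```text
clock: 5.03
tcp_pos: [0.4423, -0.2495, 0.3415]
orientation: [0.157, 3.137, 0.0]
contact_force: [0.5, -0.1, 0.1]
grip_width: 0.0854
gripper_force: 0.0
```

arm_command:
  plan:
    - {"claw": 0, "tx": 0, "ty": -0.02, "tz": 0, "ax": 0, "ay": 0, "az": 0}
    - {"claw": 0, "tx": 0, "ty": -0.013, "tz": 0, "ax": 0, "ay": 0, "az": 0}
    - {"claw": 0, "tx": 0, "ty": 0, "tz": 0, "ax": 0, "ay": 0, "az": 0}
    - {"claw": 0, "tx": 0, "ty": 0, "tz": 0, "ax": 0, "ay": 0, "az": 0}
    - {"claw": 0, "tx": 0, "ty": 0, "tz": 0, "ax": 0, "ay": 0, "az": 0}
    - {"claw": 0, "tx": 0, "ty": 0, "tz": 0, "ax": 0, "ay": 0, "az": 0}
    - {"claw": 0, "tx": 0, "ty": 0, "tz": 0, "ax": 0, "ay": 0, "az": 0}
    - {"claw": 0, "tx": 0, "ty": 0, "tz": 0, "ax": 0, "ay": 0, "az": 0}
    - {"claw": 0, "tx": 0, "ty": 0, "tz": 0, "ax": 0, "ay": 0, "az": 0}
    - {"claw": 0, "tx": 0, "ty": 0, "tz": 0, "ax": 0, "ay": 0, "az": 0}

```text
clock: 5.87
tcp_pos: [0.4395, -0.2813, 0.3414]
orientation: [0.158, 3.138, 0.0]
contact_force: [0.6, -0.9, -0.6]
grip_width: 0.0851
gripper_force: 0.0
```

Run:
```python
from h import *
C3=np.load('C3.npy'); C3=(C3[:,:3],C3[:,3])
print('cast NR NL FL FR bore',bp('wrist',C3,[(246,259),(388,264),(378,341),(245,335),(300,296)],.06))
print('plate NR NL',bp('wrist',C3,[(176,179),(455,181),(442,357),(192,357)],.015))
st(); im,C=shot('wrist','w4.png'); np.save('C4.npy',np.c_[C[0],C[1]])
for t in ('pin_head','rest'): print(t,find(t,'wrist',C),find(t,'wrist',C,'box'))
```

```text
cast NR NL FL FR bore [[ 0.5306 -0.0321  0.06  ]
 [ 0.5457  0.0766  0.06  ]
 [ 0.6145  0.0661  0.06  ]
 [ 0.5975 -0.0439  0.06  ]
 [ 0.5662  0.0057  0.06  ]]
plate NR NL [[ 0.4696 -0.0902  0.015 ]
 [ 0.4948  0.1439  0.015 ]
 [ 0.6711  0.1361  0.015 ]
 [ 0.6458 -0.1143  0.015 ]]
{'clock': np.float64(5.8667), 'tcp_pos': array([ 0.4395, -0.2813,  0.3414]), 'orientation': array([0.1579, 3.1376, 0.0002]), 'contact_force': array([ 0.6026, -0.8608, -0.5921]), 'moment': array([ 0.0757,  0.0136, -0.0133]), 'grip_width': np.float64(0.0851), 'gripper_force': np.float64(0.0), 'joints': array([ 0.1305,  0.3136,  0.3867,  2.0038, -0.1553,  0.852 ,  2.0731])}
[[-0.9949  0.1004  0.    ]
 [ 0.1004  0.9949  0.0001]
 [-0.      0.0001 -1.    ]]
pin_head [(0.89, array([ 0.4991, -0.2931,  0.0723]))] [(0.75, array([ 0.4948, -0.2857,  0.0977]))]
rest [(0.77, array([ 0.5013, -0.288 , -0.0026]))] [(0.69, array([ 0.4835, -0.2848,  0.0459]))]
```

View pics/w4.png

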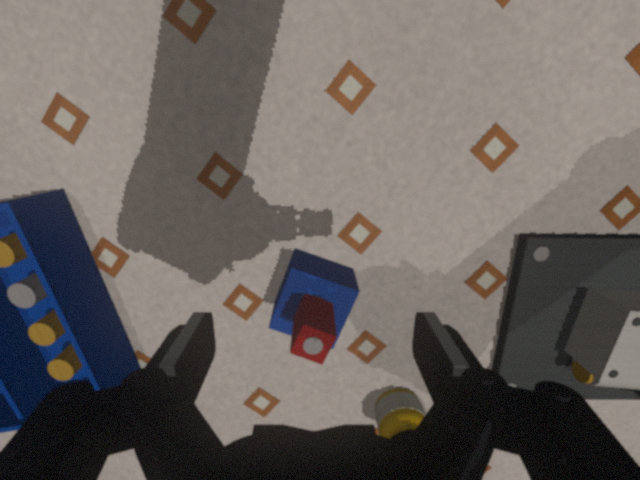

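Run:
```python
from h import *
C=np.load('C4.npy'); C=(C[:,:3],C[:,3])
p=bp('wrist',C,[(301,322),(336,333),(325,362),(291,350)],.10); print(p,p.mean(0))
for a,b in ((0,1),(3,2),(1,2),(0,3)): d=p[b]-p[a]; print(np.hypot(*d[:2]),np.degrees(np.arctan2(d[1],d[0])))
q=bp('wrist',C,[(293,250),(358,271),(270,330)],.05); print(q,(q[1]+q[2])/2)
for a,b in ((0,1),(0,2)): d=q[b]-q[a]; print(np.hypot(*d[:2]),np.degrees(np.arctan2(d[1],d[0])))
print(rows([p.mean(0)[0],p.mean(0)[1],.232]))
```

```text
[[ 0.4837 -0.2944  0.1   ]
 [ 0.4949 -0.2711  0.1   ]
 [ 0.5182 -0.2809  0.1   ]
 [ 0.5056 -0.3041  0.1   ]] [ 0.5006 -0.2876  0.1   ]
0.02589412394601551 64.36363665447315
0.02635524349485516 61.45311549166475
0.025274054864449516 -22.912398303229104
0.023919800828599447 -23.782036435764773
[[ 0.4481 -0.2985  0.05  ]
 [ 0.4714 -0.2482  0.05  ]
 [ 0.5188 -0.327   0.05  ]] [ 0.4951 -0.2876  0.05  ]
0.055442616813285946 65.14135171803828
0.07622559788518593 -21.97345562784547
[-0.0615  0.0002  0.1094]
```

arm_command:
  plan:
    - {"claw": 0, "tx": -0.0205, "ty": 0, "tz": 0, "ax": 0, "ay": 0, "az": 0}
    - {"claw": 0, "tx": -0.02, "ty": 0, "tz": 0, "ax": 0, "ay": 0, "az": 0}
    - {"claw": 0, "tx": -0.02, "ty": 0, "tz": 0, "ax": 0, "ay": 0, "az": 0}
    - {"claw": 0, "tx": 0, "ty": 0, "tz": 0, "ax": 0, "ay": 0, "az": 6.2}
    - {"claw": 0, "tx": 0, "ty": 0, "tz": 0, "ax": 0, "ay": 0, "az": 6.2}
    - {"claw": 0, "tx": 0, "ty": 0, "tz": 0, "ax": 0, "ay": 0, "az": 6.2}
    - {"claw": 0, "tx": 0, "ty": 0, "tz": 0.02, "ax": 0, "ay": 0, "az": 0}
    - {"claw": 0, "tx": 0, "ty": 0, "tz": 0.025, "ax": 0, "ay": 0, "az": 0}
    - {"claw": 0, "tx": 0, "ty": 0, "tz": 0.015, "ax": 0, "ay": 0, "az": 0}
    - {"claw": 0, "tx": 0, "ty": 0, "tz": 0.005, "ax": 0, "ay": 0, "az": 0}

```text
clock: 6.95
tcp_pos: [0.4988, -0.287, 0.2739]
orientation: [-0.662, -3.067, -0.001]
contact_force: [0.0, 0.3, -0.5]
grip_width: 0.0853
gripper_force: 0.0
```

Run:
```python
from h import *
st(); print(rows([.5,-.2876,.232]))
im,C=shot('wrist','w5.png')
for t in ('pin_head','rest'): print(t,find(t,'wrist',C))
```

```text
{'clock': np.float64(6.95), 'tcp_pos': array([ 0.4988, -0.287 ,  0.2739]), 'orientation': array([-0.6624, -3.0668, -0.0011]), 'contact_force': array([ 0.0126,  0.2795, -0.5062]), 'moment': array([ 0.0472, -0.0256,  0.0355]), 'grip_width': np.float64(0.0853), 'gripper_force': np.float64(0.0), 'joints': array([ 0.1006,  0.5018,  0.409 ,  1.929 , -0.278 ,  0.7699,  1.812 ])}
[[-0.9109  0.4127 -0.0038]
 [ 0.4127  0.9109  0.0016]
 [ 0.0041 -0.0002 -1.    ]]
[-0.0015 -0.0001  0.0419]
pin_head [(0.8, array([ 0.5009, -0.2872,  0.0746]))]
rest [(0.7, array([ 0.4975, -0.2907, -0.0037]))]
```

View pics/w5.png

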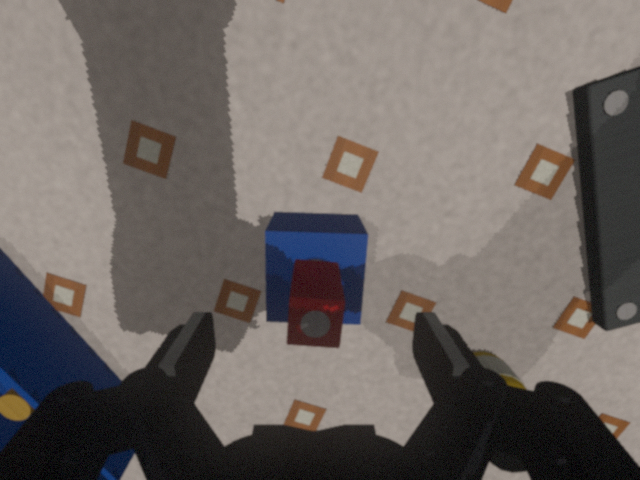

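arm_command:
  plan:
    - {"claw": 0, "tx": -0.0015, "ty": 0, "tz": 0.015, "ax": 0, "ay": 0, "az": 0}
    - {"claw": 0, "tx": 0, "ty": 0, "tz": 0.015, "ax": 0, "ay": 0, "az": 0}
    - {"claw": 0, "tx": 0, "ty": 0, "tz": 0.012, "ax": 0, "ay": 0, "az": 0}
    - {"claw": 0, "tx": 0, "ty": 0, "tz": 0, "ax": 0, "ay": 0, "az": 0}
    - {"claw": 1, "tx": 0, "ty": 0, "tz": 0, "ax": 0, "ay": 0, "az": 0}
    - {"claw": 1, "tx": 0, "ty": 0, "tz": 0, "ax": 0, "ay": 0, "az": 0}
    - {"claw": 1, "tx": 0, "ty": 0, "tz": 0, "ax": 0, "ay": 0, "az": 0}
    - {"claw": 1, "tx": 0, "ty": 0, "tz": 0, "ax": 0, "ay": 0, "az": 0}
    - {"claw": 1, "tx": 0, "ty": 0, "tz": 0, "ax": 0, "ay": 0, "az": 0}
    - {"claw": 1, "tx": 0, "ty": 0, "tz": 0, "ax": 0, "ay": 0, "az": 0}
  squeeze: 100

```text
clock: 7.93
tcp_pos: [0.5012, -0.2884, 0.2352]
orientation: [0.663, 3.07, 0.0]
contact_force: [-1.4, 1.5, 5.0]
grip_width: 0.0251
gripper_force: 97.1
```

Run:
```python
from h import *
st()
```

```text
{'clock': np.float64(7.9333), 'tcp_pos': array([ 0.5012, -0.2884,  0.2352]), 'orientation': array([0.6635, 3.0696, 0.    ]), 'contact_force': array([-1.4476,  1.5094,  5.0146]), 'moment': array([ 0.1374,  0.2342, -0.0032]), 'grip_width': np.float64(0.0251), 'gripper_force': np.float64(97.1237), 'joints': array([ 0.1268,  0.5616,  0.3785,  1.9421, -0.3134,  0.6937,  1.8405])}
[[-0.9107  0.413   0.0011]
 [ 0.413   0.9107 -0.0002]
 [-0.0011  0.0003 -1.    ]]
```

arm_command:
  plan:
    - {"claw": 1, "tx": 0, "ty": 0, "tz": -0.025, "ax": 0, "ay": 0, "az": 0}
    - {"claw": 1, "tx": 0, "ty": 0, "tz": -0.025, "ax": 0, "ay": 0, "az": 0}
    - {"claw": 1, "tx": 0, "ty": 0, "tz": -0.025, "ax": 0, "ay": 0, "az": 0}
    - {"claw": 1, "tx": 0, "ty": 0, "tz": -0.025, "ax": 0, "ay": 0, "az": 0}
    - {"claw": 1, "tx": 0.0095, "ty": 0.0255, "tz": 0, "ax": 0, "ay": 0, "az": 0}
    - {"claw": 1, "tx": 0.0095, "ty": 0.0255, "tz": 0, "ax": 0, "ay": 0, "az": 0}
    - {"claw": 1, "tx": 0.0095, "ty": 0.0255, "tz": 0, "ax": 0, "ay": 0, "az": 0}
    - {"claw": 1, "tx": 0.0095, "ty": 0.0255, "tz": 0, "ax": 0, "ay": 0, "az": 0}
    - {"claw": 1, "tx": 0.0095, "ty": 0.0255, "tz": 0, "ax": 0, "ay": 0, "az": 0}
    - {"claw": 1, "tx": 0.0095, "ty": 0.0255, "tz": 0, "ax": 0, "ay": 0, "az": 0}

```text
clock: 8.77
tcp_pos: [0.5118, -0.1241, 0.3342]
orientation: [-0.664, -3.07, -0.0]
contact_force: [0.4, -0.0, -1.9]
grip_width: 0.0249
gripper_force: 98.0
```

arm_command:
  plan:
    - {"claw": 1, "tx": 0.0095, "ty": 0.0255, "tz": 0, "ax": 0, "ay": 0, "az": 0}
    - {"claw": 1, "tx": 0.0095, "ty": 0.0255, "tz": 0, "ax": 0, "ay": 0, "az": 0}
    - {"claw": 1, "tx": 0.0095, "ty": 0.0255, "tz": 0, "ax": 0, "ay": 0, "az": 0}
    - {"claw": 1, "tx": 0.0095, "ty": 0.0255, "tz": 0, "ax": 0, "ay": 0, "az": 0}
    - {"claw": 1, "tx": 0.0095, "ty": 0.0255, "tz": 0, "ax": 0, "ay": 0, "az": 0}
    - {"claw": 1, "tx": 0.0095, "ty": 0.0255, "tz": 0, "ax": 0, "ay": 0, "az": 0}
    - {"claw": 1, "tx": 0.0095, "ty": 0.0255, "tz": 0, "ax": 0, "ay": 0, "az": 0}
    - {"claw": 1, "tx": 0, "ty": 0, "tz": 0, "ax": 0, "ay": 0, "az": 0}
    - {"claw": 1, "tx": 0, "ty": 0, "tz": 0, "ax": 0, "ay": 0, "az": 0}
    - {"claw": 1, "tx": 0, "ty": 0, "tz": 0, "ax": 0, "ay": 0, "az": 0}

```text
clock: 9.6
tcp_pos: [0.5251, 0.0641, 0.3341]
orientation: [-0.664, -3.07, 0.001]
contact_force: [-0.1, -0.5, -2.4]
grip_width: 0.0251
gripper_force: 98.1
```

Run:
```python
from h import *
st(); print(rows([.526,.064,.2512]))
im,C=shot('side','s2.png'); print(find('pin_tip','side',C),find('pin_head','side',C))
im,C=shot('scene'); print(find('pin_tip','scene',C),find('pin_head','scene',C))
```

```text
{'clock': np.float64(9.6), 'tcp_pos': array([0.5251, 0.0641, 0.3341]), 'orientation': array([-0.6638, -3.0701,  0.0013]), 'contact_force': array([-0.0878, -0.5027, -2.3705]), 'moment': array([-0.0108, -0.0147, -0.0599]), 'grip_width': np.float64(0.0251), 'gripper_force': np.float64(98.0871), 'joints': array([-0.5349,  0.3338,  0.3611,  1.9925, -0.155 ,  0.8423,  1.0565])}
[[-0.9107  0.4131 -0.0007]
 [ 0.4131  0.9107 -0.0007]
 [ 0.0004 -0.0009 -1.    ]]
[-0.0009  0.0004  0.0829]
[(0.63, array([0.5242, 0.0607, 0.1101]))] [(0.74, array([0.5289, 0.0641, 0.1761]))]
[(0.76, array([0.5287, 0.062 , 0.1067]))] [(0.89, array([0.5311, 0.0568, 0.1725]))]
```

View pics/s2.png

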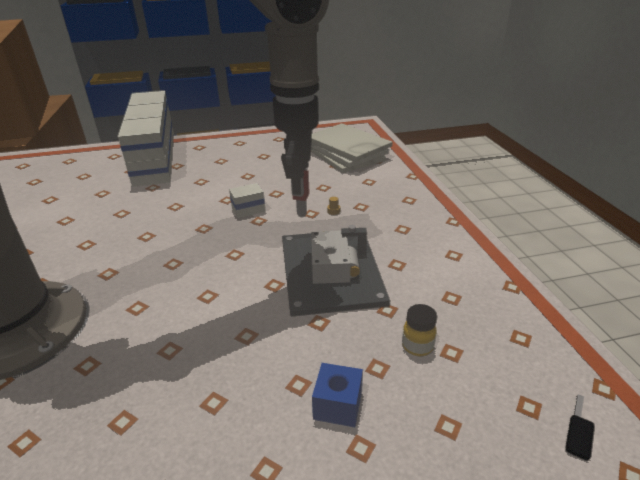

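arm_command:
  plan:
    - {"claw": 1, "tx": 0, "ty": 0, "tz": 0.025, "ax": 0, "ay": 0, "az": 0}
    - {"claw": 1, "tx": 0, "ty": 0, "tz": 0.025, "ax": 0, "ay": 0, "az": 0}
    - {"claw": 1, "tx": 0, "ty": 0, "tz": 0.02, "ax": 0, "ay": 0, "az": 0}
    - {"claw": 1, "tx": 0, "ty": 0, "tz": 0.01, "ax": 0, "ay": 0, "az": 0}
    - {"claw": 1, "tx": 0, "ty": 0, "tz": 0.003, "ax": 0, "ay": 0, "az": 0}
    - {"claw": 1, "tx": 0, "ty": 0, "tz": 0, "ax": 0, "ay": 0, "az": 0}
    - {"claw": 1, "tx": 0, "ty": 0, "tz": 0, "ax": 0, "ay": 0, "az": 0}
    - {"claw": 1, "tx": -0.001, "ty": 0.0003, "tz": 0, "ax": 0, "ay": 0, "az": 0}
    - {"claw": 1, "tx": -0.001, "ty": 0.0003, "tz": 0, "ax": 0, "ay": 0, "az": 0}
    - {"claw": 1, "tx": -0.001, "ty": 0.0003, "tz": 0, "ax": 0, "ay": 0, "az": 0}

```text
clock: 10.73
tcp_pos: [0.529, 0.0643, 0.2522]
orientation: [0.663, 3.069, 0.001]
contact_force: [0.1, 1.2, -2.5]
grip_width: 0.0251
gripper_force: 98.1
```

arm_command:
  plan:
    - {"claw": 1, "tx": -0.0002, "ty": 6e-05, "tz": 0, "ax": 0, "ay": 0, "az": 0}
    - {"claw": 1, "tx": -0.0002, "ty": 6e-05, "tz": 0, "ax": 0, "ay": 0, "az": 0}
    - {"claw": 1, "tx": -0.0002, "ty": 6e-05, "tz": 0, "ax": 0, "ay": 0, "az": 0}
    - {"claw": 1, "tx": -0.0002, "ty": 6e-05, "tz": 0, "ax": 0, "ay": 0, "az": 0}
    - {"claw": 1, "tx": -0.0002, "ty": 6e-05, "tz": 0, "ax": 0, "ay": 0, "az": 0}
    - {"claw": 1, "tx": -0.0002, "ty": 6e-05, "tz": 0, "ax": 0, "ay": 0, "az": 0}
    - {"claw": 1, "tx": -0.0002, "ty": 6e-05, "tz": 0, "ax": 0, "ay": 0, "az": 0}
    - {"claw": 1, "tx": -0.0002, "ty": 6e-05, "tz": 0, "ax": 0, "ay": 0, "az": 0}
    - {"claw": 1, "tx": 0, "ty": 0, "tz": 0, "ax": 0, "ay": 0, "az": 0}
    - {"claw": 1, "tx": 0, "ty": 0, "tz": 0, "ax": 0, "ay": 0, "az": 0}

```text
clock: 11.57
tcp_pos: [0.5302, 0.064, 0.2513]
orientation: [-0.664, -3.071, 0.0]
contact_force: [0.3, -1.2, -2.9]
grip_width: 0.0251
gripper_force: 98.1
```

arm_command:
  plan:
    - {"claw": 1, "tx": -0.0002, "ty": 6e-05, "tz": 0, "ax": 0, "ay": 0, "az": 0}
    - {"claw": 1, "tx": -0.0002, "ty": 6e-05, "tz": 0, "ax": 0, "ay": 0, "az": 0}
    - {"claw": 1, "tx": -0.0002, "ty": 6e-05, "tz": 0, "ax": 0, "ay": 0, "az": 0}
    - {"claw": 1, "tx": -0.0002, "ty": 6e-05, "tz": 0, "ax": 0, "ay": 0, "az": 0}
    - {"claw": 1, "tx": -0.0002, "ty": 6e-05, "tz": 0, "ax": 0, "ay": 0, "az": 0}
    - {"claw": 1, "tx": -0.0002, "ty": 6e-05, "tz": 0, "ax": 0, "ay": 0, "az": 0}
    - {"claw": 1, "tx": -0.0002, "ty": 6e-05, "tz": 0, "ax": 0, "ay": 0, "az": 0}
    - {"claw": 1, "tx": -0.0002, "ty": 6e-05, "tz": 0, "ax": 0, "ay": 0, "az": 0}
    - {"claw": 1, "tx": -0.0002, "ty": 6e-05, "tz": 0, "ax": 0, "ay": 0, "az": 0}
    - {"claw": 1, "tx": -0.0002, "ty": 6e-05, "tz": 0, "ax": 0, "ay": 0, "az": 0}

```text
clock: 12.4
tcp_pos: [0.532, 0.0638, 0.2513]
orientation: [-0.663, -3.07, 0.0]
contact_force: [-1.8, 1.6, -0.8]
grip_width: 0.0248
gripper_force: 98.1
```

arm_command:
  plan:
    - {"claw": 1, "tx": -0.0002, "ty": 6e-05, "tz": 0, "ax": 0, "ay": 0, "az": 0}
    - {"claw": 1, "tx": -0.0002, "ty": 6e-05, "tz": 0, "ax": 0, "ay": 0, "az": 0}
    - {"claw": 1, "tx": -0.0002, "ty": 6e-05, "tz": 0, "ax": 0, "ay": 0, "az": 0}
    - {"claw": 1, "tx": -0.0002, "ty": 6e-05, "tz": 0, "ax": 0, "ay": 0, "az": 0}
    - {"claw": 1, "tx": -0.0002, "ty": 6e-05, "tz": 0, "ax": 0, "ay": 0, "az": 0}
    - {"claw": 1, "tx": -0.0002, "ty": 6e-05, "tz": 0, "ax": 0, "ay": 0, "az": 0}
    - {"claw": 1, "tx": 0, "ty": 0, "tz": 0, "ax": 0, "ay": 0, "az": 0}
    - {"claw": 1, "tx": 0, "ty": 0, "tz": 0, "ax": 0, "ay": 0, "az": 0}
    - {"claw": 1, "tx": 0, "ty": 0, "tz": 0, "ax": 0, "ay": 0, "az": 0}
    - {"claw": 1, "tx": 0, "ty": 0, "tz": 0, "ax": 0, "ay": 0, "az": 0}

```text
clock: 13.23
tcp_pos: [0.5326, 0.0637, 0.251]
orientation: [-0.663, -3.068, 0.001]
contact_force: [-5.3, 0.8, 1.4]
grip_width: 0.0251
gripper_force: 98.5
```

```bash
cat >> h.py <<'E'
def avg(n=6):
    L=[]
    for i in range(n):
        r.grab_frame('side'); o=r.get_obs(); L.append(np.r_[o['tcp_pos'],o['contact_force'],o['moment'],R.from_rotvec(o['orientation']).as_matrix()[:2,2]])
    L=np.array(L); print(o['clock'],L.mean(0),L.std(0))
E
python3 -c "
from h import *
avg()"
```

```text
13.5333 [ 0.5326  0.0637  0.251  -5.7206  1.0018  0.8075  0.2976  1.3553 -0.0201
 -0.0027  0.0002] [0.     0.     0.     0.7402 0.3959 0.5008 0.0324 0.0284 0.0372 0.
 0.    ]
```

arm_command:
  plan:
    - {"claw": 1, "tx": 0.003, "ty": -0.0008, "tz": 0, "ax": 0, "ay": 0, "az": 0}
    - {"claw": 1, "tx": 0.0048, "ty": -0.0014, "tz": 0, "ax": 0, "ay": 0, "az": 0}
    - {"claw": 1, "tx": -0.00545, "ty": -0.01925, "tz": 0, "ax": 0, "ay": 0, "az": 0}
    - {"claw": 1, "tx": -0.00545, "ty": -0.01925, "tz": 0, "ax": 0, "ay": 0, "az": 0}
    - {"claw": 1, "tx": -0.00545, "ty": -0.01925, "tz": 0, "ax": 0, "ay": 0, "az": 0}
    - {"claw": 1, "tx": -0.00545, "ty": -0.01925, "tz": 0, "ax": 0, "ay": 0, "az": 0}
    - {"claw": 1, "tx": 0, "ty": 0, "tz": 0, "ax": 0, "ay": 0, "az": 0}
    - {"claw": 1, "tx": 0, "ty": 0, "tz": 0, "ax": 0, "ay": 0, "az": 0}
    - {"claw": 1, "tx": 0, "ty": 0, "tz": 0, "ax": 0, "ay": 0, "az": 0}
    - {"claw": 1, "tx": 0, "ty": 0, "tz": 0, "ax": 0, "ay": 0, "az": 0}

```text
clock: 14.37
tcp_pos: [0.5139, -0.0134, 0.2515]
orientation: [0.661, 3.07, 0.001]
contact_force: [0.1, 0.4, -2.7]
grip_width: 0.0252
gripper_force: 98.2
```

```bash
python3 -c "
from h import *
avg(3)"
```

```text
14.5167 [ 0.5138 -0.0134  0.2514  0.3783  0.4115 -2.3104  0.0477  0.002  -0.0174
  0.0005  0.0003] [0.     0.0001 0.     0.8569 0.6104 0.555  0.0375 0.0273 0.0304 0.0002
 0.0001]
```

arm_command:
  plan:
    - {"claw": 1, "tx": -0.0007, "ty": 0.0002, "tz": 0, "ax": 0, "ay": 0, "az": 0}
    - {"claw": 1, "tx": -0.0007, "ty": 0.0002, "tz": 0, "ax": 0, "ay": 0, "az": 0}
    - {"claw": 1, "tx": -0.0007, "ty": 0.0002, "tz": 0, "ax": 0, "ay": 0, "az": 0}
    - {"claw": 1, "tx": -0.0007, "ty": 0.0002, "tz": 0, "ax": 0, "ay": 0, "az": 0}
    - {"claw": 1, "tx": -0.0007, "ty": 0.0002, "tz": 0, "ax": 0, "ay": 0, "az": 0}
    - {"claw": 1, "tx": -0.0003, "ty": 0.0001, "tz": 0, "ax": 0, "ay": 0, "az": 0}
    - {"claw": 1, "tx": -0.0003, "ty": 0.0001, "tz": 0, "ax": 0, "ay": 0, "az": 0}
    - {"claw": 1, "tx": -0.0003, "ty": 0.0001, "tz": 0, "ax": 0, "ay": 0, "az": 0}
    - {"claw": 1, "tx": 0, "ty": 0, "tz": 0, "ax": 0, "ay": 0, "az": 0}
    - {"claw": 1, "tx": 0, "ty": 0, "tz": 0, "ax": 0, "ay": 0, "az": 0}

```text
clock: 15.35
tcp_pos: [0.5168, -0.0148, 0.2509]
orientation: [-0.663, -3.067, 0.001]
contact_force: [-6.3, 1.2, -0.0]
grip_width: 0.0249
gripper_force: 98.5
```

arm_command:
  plan:
    - {"claw": 1, "tx": -0.0002, "ty": 6e-05, "tz": 0, "ax": 0, "ay": 0, "az": 0}
    - {"claw": 1, "tx": -0.0002, "ty": 6e-05, "tz": 0, "ax": 0, "ay": 0, "az": 0}
    - {"claw": 1, "tx": -0.0002, "ty": 6e-05, "tz": 0, "ax": 0, "ay": 0, "az": 0}
    - {"claw": 1, "tx": -0.0002, "ty": 6e-05, "tz": 0, "ax": 0, "ay": 0, "az": 0}
    - {"claw": 1, "tx": -0.0002, "ty": 6e-05, "tz": 0, "ax": 0, "ay": 0, "az": 0}
    - {"claw": 1, "tx": -0.0002, "ty": 6e-05, "tz": 0, "ax": 0, "ay": 0, "az": 0}
    - {"claw": 1, "tx": -0.0002, "ty": 6e-05, "tz": 0, "ax": 0, "ay": 0, "az": 0}
    - {"claw": 1, "tx": -0.0002, "ty": 6e-05, "tz": 0, "ax": 0, "ay": 0, "az": 0}
    - {"claw": 1, "tx": 0, "ty": 0, "tz": 0, "ax": 0, "ay": 0, "az": 0}
    - {"claw": 1, "tx": 0, "ty": 0, "tz": 0, "ax": 0, "ay": 0, "az": 0}

```text
clock: 16.18
tcp_pos: [0.5175, -0.015, 0.2505]
orientation: [-0.662, -3.064, 0.001]
contact_force: [-8.0, 1.4, 2.7]
grip_width: 0.025
gripper_force: 98.8
```

```bash
python3 -c "
from h import *
avg(3)"
```

```text
16.3333 [ 0.5176 -0.015   0.2505 -8.9745  1.8785  2.6721  0.4585  2.1537 -0.0098
 -0.0067  0.0007] [0.     0.     0.     0.349  0.3627 0.3764 0.0052 0.0387 0.0305 0.
 0.    ]
```

```bash
cat >> h.py <<'E'
def proj(name,C,P):
    m=r.camera_model(name); p=(np.atleast_2d(P)-C[1])@C[0]
    return np.c_[m['cx']-m['fx']*p[:,0]/p[:,2], m['cy']+m['fy']*p[:,1]/p[:,2]]
E
python3 -c "
from h import *
C3=np.load('C3.npy'); C3=(C3[:,:3],C3[:,3])
im=cv2.imread('pics/w3.png')[220:360,220:420]; im=cv2.resize(im,None,fx=4,fy=4,interpolation=cv2.INTER_CUBIC)
for yaw,col,P in ((-.198,(0,0,255),(.5163,-.0149)),(-.198,(0,0,255),None)):
  if P is None: continue
  X=np.array([np.cos(yaw),np.sin(yaw)]);Y=np.array([-X[1],X[0]]); b=np.array([.5162,.0057]); 
  p1=np.array(P); b=p1+X*.045; b=b+Y*((np.array([.5662,.0057])-b)@Y)
  for z in (.06,.015):
    q=[np.r_[b+X*x+Y*y,z] for x,y in((-.035,-.043),(-.035,.067),(.035,.067),(.035,-.043))]
    cv2.polylines(im,[((proj('wrist',C3,q)-[220,220])*4).astype(int)],True,col if z==.06 else (255,200,0),1)
cv2.imwrite('pics/ov.png',im)"
```

```text
(no output)
```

View pics/ov.png

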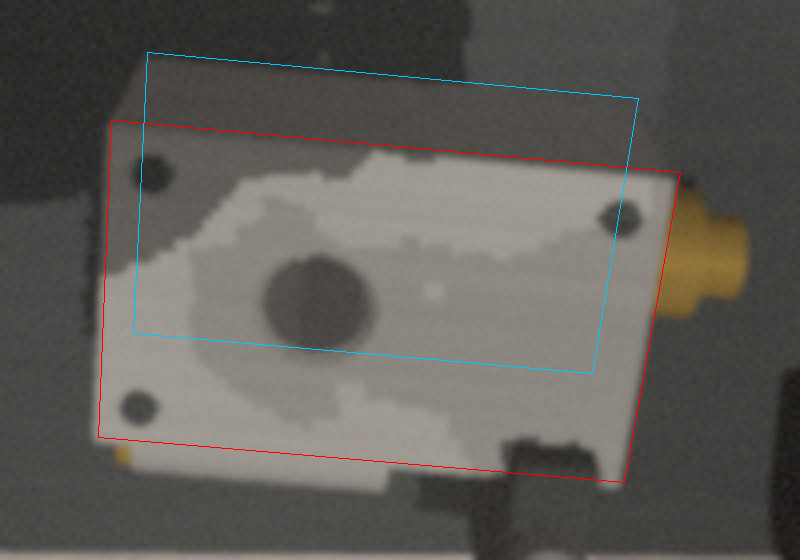

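arm_command:
  plan:
    - {"claw": 1, "tx": 0.0039, "ty": -0.0009, "tz": 0, "ax": 0, "ay": 0, "az": 0}
    - {"claw": 1, "tx": 0.0039, "ty": -0.0009, "tz": 0, "ax": 0, "ay": 0, "az": 0}
    - {"claw": 1, "tx": -0.0034, "ty": -0.0146, "tz": 0, "ax": 0, "ay": 0, "az": 0}
    - {"claw": 1, "tx": -0.0034, "ty": -0.0146, "tz": 0, "ax": 0, "ay": 0, "az": 0}
    - {"claw": 1, "tx": -0.0161, "ty": 0.0037, "tz": 0, "ax": 0, "ay": 0, "az": 0}
    - {"claw": 1, "tx": -0.0161, "ty": 0.0037, "tz": 0, "ax": 0, "ay": 0, "az": 0}
    - {"claw": 1, "tx": -0.0161, "ty": 0.0037, "tz": 0, "ax": 0, "ay": 0, "az": 0}
    - {"claw": 1, "tx": 0, "ty": 0, "tz": 0, "ax": 0, "ay": 0, "az": 0}
    - {"claw": 1, "tx": 0, "ty": 0, "tz": 0, "ax": 0, "ay": 0, "az": 0}
    - {"claw": 1, "tx": 0, "ty": 0, "tz": 0, "ax": 0, "ay": 0, "az": 0}

```text
clock: 17.17
tcp_pos: [0.5542, -0.0529, 0.2512]
orientation: [-0.664, -3.071, 0.0]
contact_force: [-0.3, 0.1, -2.2]
grip_width: 0.025
gripper_force: 98.1
```

```bash
python3 -c "
from h import *
avg(2); print(rows([.556,-.0463,.251]))"
```

```text
17.2667 [ 0.5539 -0.0528  0.2512 -0.1804 -0.2267 -2.105  -0.0589  0.031   0.024
 -0.0005  0.    ] [0.     0.     0.     0.6733 0.6574 0.2179 0.0105 0.0101 0.0004 0.
 0.    ]
[0.0008 0.0068 0.0002]
```

arm_command:
  plan:
    - {"claw": 1, "tx": 0.0002, "ty": 0.0008, "tz": 0, "ax": 0, "ay": 0, "az": 0}
    - {"claw": 1, "tx": 0.0002, "ty": 0.0008, "tz": 0, "ax": 0, "ay": 0, "az": 0}
    - {"claw": 1, "tx": 0.0002, "ty": 0.0008, "tz": 0, "ax": 0, "ay": 0, "az": 0}
    - {"claw": 1, "tx": 0.0002, "ty": 0.0008, "tz": 0, "ax": 0, "ay": 0, "az": 0}
    - {"claw": 1, "tx": 0.0002, "ty": 0.0008, "tz": 0, "ax": 0, "ay": 0, "az": 0}
    - {"claw": 1, "tx": 0.0001, "ty": 0.0004, "tz": 0, "ax": 0, "ay": 0, "az": 0}
    - {"claw": 1, "tx": 0.0001, "ty": 0.0004, "tz": 0, "ax": 0, "ay": 0, "az": 0}
    - {"claw": 1, "tx": 0.0001, "ty": 0.0004, "tz": 0, "ax": 0, "ay": 0, "az": 0}
    - {"claw": 1, "tx": 0.0001, "ty": 0.0004, "tz": 0, "ax": 0, "ay": 0, "az": 0}
    - {"claw": 1, "tx": 0, "ty": 0, "tz": 0, "ax": 0, "ay": 0, "az": 0}

```text
clock: 18.1
tcp_pos: [0.5556, -0.0471, 0.2513]
orientation: [-0.664, -3.071, -0.0]
contact_force: [0.4, -0.3, -2.6]
grip_width: 0.0252
gripper_force: 98.1
```

arm_command:
  plan:
    - {"claw": 1, "tx": 0.0001, "ty": 0.0003, "tz": 0, "ax": 0, "ay": 0, "az": 0}
    - {"claw": 1, "tx": 0.0001, "ty": 0.0003, "tz": 0, "ax": 0, "ay": 0, "az": 0}
    - {"claw": 1, "tx": 0.0001, "ty": 0.0003, "tz": 0, "ax": 0, "ay": 0, "az": 0}
    - {"claw": 1, "tx": 0.0001, "ty": 0.0003, "tz": 0, "ax": 0, "ay": 0, "az": 0}
    - {"claw": 1, "tx": 0.0001, "ty": 0.0003, "tz": 0, "ax": 0, "ay": 0, "az": 0}
    - {"claw": 1, "tx": 0.0001, "ty": 0.0003, "tz": 0, "ax": 0, "ay": 0, "az": 0}
    - {"claw": 1, "tx": 0, "ty": 0, "tz": 0, "ax": 0, "ay": 0, "az": 0}
    - {"claw": 1, "tx": 0, "ty": 0, "tz": 0, "ax": 0, "ay": 0, "az": 0}
    - {"claw": 1, "tx": 0, "ty": 0, "tz": 0, "ax": 0, "ay": 0, "az": 0}
    - {"claw": 1, "tx": 0, "ty": 0, "tz": 0, "ax": 0, "ay": 0, "az": 0}

```text
clock: 18.93
tcp_pos: [0.5557, -0.0466, 0.2514]
orientation: [0.666, 3.07, -0.002]
contact_force: [-0.5, -5.3, -1.6]
grip_width: 0.025
gripper_force: 98.2
```

```bash
python3 -c "
from h import *
avg(2)"
```

```text
19.0333 [ 0.5556 -0.0466  0.2514 -0.2866 -5.1754 -0.9374 -1.3825  0.1535  0.002
 -0.0001 -0.0014] [0.     0.     0.     0.1767 0.3348 0.4167 0.0024 0.0079 0.0258 0.
 0.    ]
```

```bash
python3 -c "
from h import *
avg(4)
P1=np.array([.5321,.0637]);P2=np.array([.5163,-.0149]);P3=np.array([.5555,-.0469])
Y=(P1-P2)/np.linalg.norm(P1-P2);X=np.array([Y[1],-Y[0]])
b=X*(P2@X+.045)+Y*(P3@Y+.053); print(np.arctan2(X[1],X[0]),b,(P3-b)@X)
np.save('b.npy',b); print(X,Y,rows([b[0],b[1],.30]))"
```

```text
19.2333 [ 0.5556 -0.0466  0.2514 -0.6979 -5.4676 -1.2049 -1.3857  0.1875 -0.037
 -0.0001 -0.0014] [0.     0.     0.     0.4613 0.5771 0.2497 0.0126 0.0309 0.0249 0.0001
 0.    ]
-0.1983740331188277 [0.5662 0.005 ] -0.0002623617542168939
[ 0.9804 -0.1971] [0.1971 0.9804] [ 0.0117  0.0513 -0.0487]
```

arm_command:
  plan:
    - {"claw": 1, "tx": -0.0011, "ty": -0.0049, "tz": 0, "ax": 0, "ay": 0, "az": 0}
    - {"claw": 1, "tx": 0, "ty": 0, "tz": -0.017, "ax": 0, "ay": 0, "az": 0}
    - {"claw": 1, "tx": 0, "ty": 0, "tz": -0.017, "ax": 0, "ay": 0, "az": 0}
    - {"claw": 1, "tx": 0, "ty": 0, "tz": -0.016, "ax": 0, "ay": 0, "az": 0}
    - {"claw": 1, "tx": 0, "ty": 0, "tz": 0, "ax": 0, "ay": 0, "az": 0}
    - {"claw": 1, "tx": 0.0042, "ty": 0.0183, "tz": 0, "ax": 0, "ay": 0, "az": 0}
    - {"claw": 1, "tx": 0.0042, "ty": 0.0183, "tz": 0, "ax": 0, "ay": 0, "az": 0}
    - {"claw": 1, "tx": 0.0042, "ty": 0.0183, "tz": 0, "ax": 0, "ay": 0, "az": 0}
    - {"claw": 1, "tx": 0, "ty": 0, "tz": 0, "ax": 0, "ay": 0, "az": 0}
    - {"claw": 1, "tx": 0, "ty": 0, "tz": 0, "ax": 0, "ay": 0, "az": 0}

```text
clock: 20.07
tcp_pos: [0.5659, 0.0068, 0.3004]
orientation: [-0.658, -3.071, -0.001]
contact_force: [-0.0, -1.2, -2.3]
grip_width: 0.0251
gripper_force: 98.2
```

```bash
python3 -c "
from h import *
avg(2); b=np.load('b.npy'); print(rows([b[0],b[1],.2852]))"
```

```text
20.1667 [ 0.5657  0.005   0.3006 -0.2176 -0.0049 -2.3532 -0.0243 -0.0033 -0.0019
 -0.0011 -0.0001] [0.     0.0004 0.0001 0.487  0.2143 0.0106 0.0051 0.0158 0.0245 0.0001
 0.0002]
[-0.0004  0.0006  0.0155]
```

arm_command:
  plan:
    - {"claw": 1, "tx": -0.0005, "ty": 0.0003, "tz": 0, "ax": 0, "ay": 0, "az": 0}
    - {"claw": 1, "tx": 0, "ty": 0, "tz": 0.004, "ax": 0, "ay": 0, "az": 0}
    - {"claw": 1, "tx": 0, "ty": 0, "tz": 0.004, "ax": 0, "ay": 0, "az": 0}
    - {"claw": 1, "tx": 0, "ty": 0, "tz": 0.003, "ax": 0, "ay": 0, "az": 0}
    - {"claw": 1, "tx": 0, "ty": 0, "tz": 0.002, "ax": 0, "ay": 0, "az": 0}
    - {"claw": 1, "tx": 0, "ty": 0, "tz": 0.002, "ax": 0, "ay": 0, "az": 0}
    - {"claw": 1, "tx": 0, "ty": 0, "tz": 0.0015, "ax": 0, "ay": 0, "az": 0}
    - {"claw": 1, "tx": 0, "ty": 0, "tz": 0.001, "ax": 0, "ay": 0, "az": 0}
    - {"claw": 1, "tx": 0, "ty": 0, "tz": 0.001, "ax": 0, "ay": 0, "az": 0}
    - {"claw": 1, "tx": 0, "ty": 0, "tz": 0, "ax": 0, "ay": 0, "az": 0}

```text
clock: 21.0
tcp_pos: [0.5665, 0.0051, 0.2827]
orientation: [-0.664, -3.071, 0.0]
contact_force: [-0.2, -0.3, -2.5]
grip_width: 0.025
gripper_force: 98.2
```

arm_command:
  plan:
    - {"claw": 1, "tx": 0, "ty": 0, "tz": 0.0008, "ax": 0, "ay": 0, "az": 0}
    - {"claw": 1, "tx": 0, "ty": 0, "tz": 0.0008, "ax": 0, "ay": 0, "az": 0}
    - {"claw": 1, "tx": 0, "ty": 0, "tz": 0.0008, "ax": 0, "ay": 0, "az": 0}
    - {"claw": 1, "tx": 0, "ty": 0, "tz": 0.0008, "ax": 0, "ay": 0, "az": 0}
    - {"claw": 1, "tx": 0, "ty": 0, "tz": 0.0008, "ax": 0, "ay": 0, "az": 0}
    - {"claw": 1, "tx": 0, "ty": 0, "tz": 0.0008, "ax": 0, "ay": 0, "az": 0}
    - {"claw": 1, "tx": 0, "ty": 0, "tz": 0.0008, "ax": 0, "ay": 0, "az": 0}
    - {"claw": 1, "tx": 0, "ty": 0, "tz": 0.0008, "ax": 0, "ay": 0, "az": 0}
    - {"claw": 1, "tx": 0, "ty": 0, "tz": 0, "ax": 0, "ay": 0, "az": 0}
    - {"claw": 1, "tx": 0, "ty": 0, "tz": 0, "ax": 0, "ay": 0, "az": 0}

```text
clock: 21.83
tcp_pos: [0.5665, 0.005, 0.2764]
orientation: [-0.664, -3.07, 0.0]
contact_force: [-0.4, -0.4, -2.9]
grip_width: 0.0252
gripper_force: 98.2
```

arm_command:
  plan:
    - {"claw": 1, "tx": 0, "ty": 0, "tz": 0.001, "ax": 0, "ay": 0, "az": 0}
    - {"claw": 1, "tx": 0, "ty": 0, "tz": 0.001, "ax": 0, "ay": 0, "az": 0}
    - {"claw": 1, "tx": 0, "ty": 0, "tz": 0.001, "ax": 0, "ay": 0, "az": 0}
    - {"claw": 1, "tx": 0, "ty": 0, "tz": 0.001, "ax": 0, "ay": 0, "az": 0}
    - {"claw": 1, "tx": 0, "ty": 0, "tz": 0.001, "ax": 0, "ay": 0, "az": 0}
    - {"claw": 1, "tx": 0, "ty": 0, "tz": 0.001, "ax": 0, "ay": 0, "az": 0}
    - {"claw": 1, "tx": 0, "ty": 0, "tz": 0.001, "ax": 0, "ay": 0, "az": 0}
    - {"claw": 1, "tx": 0, "ty": 0, "tz": 0.001, "ax": 0, "ay": 0, "az": 0}
    - {"claw": 1, "tx": 0, "ty": 0, "tz": 0, "ax": 0, "ay": 0, "az": 0}
    - {"claw": 1, "tx": 0, "ty": 0, "tz": 0, "ax": 0, "ay": 0, "az": 0}

```text
clock: 22.67
tcp_pos: [0.5665, 0.005, 0.2683]
orientation: [-0.664, -3.071, 0.0]
contact_force: [-0.1, 0.3, -2.0]
grip_width: 0.0253
gripper_force: 98.2
```

arm_command:
  plan:
    - {"claw": 1, "tx": 0, "ty": 0, "tz": 0.002, "ax": 0, "ay": 0, "az": 0}
    - {"claw": 1, "tx": 0, "ty": 0, "tz": 0.002, "ax": 0, "ay": 0, "az": 0}
    - {"claw": 1, "tx": 0, "ty": 0, "tz": 0.002, "ax": 0, "ay": 0, "az": 0}
    - {"claw": 1, "tx": 0, "ty": 0, "tz": 0.002, "ax": 0, "ay": 0, "az": 0}
    - {"claw": 1, "tx": 0, "ty": 0, "tz": 0.002, "ax": 0, "ay": 0, "az": 0}
    - {"claw": 1, "tx": 0, "ty": 0, "tz": 0.002, "ax": 0, "ay": 0, "az": 0}
    - {"claw": 1, "tx": 0, "ty": 0, "tz": 0.002, "ax": 0, "ay": 0, "az": 0}
    - {"claw": 1, "tx": 0, "ty": 0, "tz": 0.002, "ax": 0, "ay": 0, "az": 0}
    - {"claw": 1, "tx": 0, "ty": 0, "tz": 0.002, "ax": 0, "ay": 0, "az": 0}
    - {"claw": 1, "tx": 0, "ty": 0, "tz": 0, "ax": 0, "ay": 0, "az": 0}

```text
clock: 23.5
tcp_pos: [0.5665, 0.0051, 0.25]
orientation: [-0.664, -3.07, 0.0]
contact_force: [-0.1, 0.3, -3.3]
grip_width: 0.0251
gripper_force: 98.2
```

5 mm left; ease down with a small overshoot so the shoulder seats.

arm_command:
  plan:
    - {"claw": 1, "tx": 0, "ty": 0, "tz": 0.0008, "ax": 0, "ay": 0, "az": 0}
    - {"claw": 1, "tx": 0, "ty": 0, "tz": 0.0008, "ax": 0, "ay": 0, "az": 0}
    - {"claw": 1, "tx": 0, "ty": 0, "tz": 0.0008, "ax": 0, "ay": 0, "az": 0}
    - {"claw": 1, "tx": 0, "ty": 0, "tz": 0.0008, "ax": 0, "ay": 0, "az": 0}
    - {"claw": 1, "tx": 0, "ty": 0, "tz": 0.0006, "ax": 0, "ay": 0, "az": 0}
    - {"claw": 1, "tx": 0, "ty": 0, "tz": 0.0006, "ax": 0, "ay": 0, "az": 0}
    - {"claw": 1, "tx": 0, "ty": 0, "tz": 0.0006, "ax": 0, "ay": 0, "az": 0}
    - {"claw": 1, "tx": 0, "ty": 0, "tz": 0.0004, "ax": 0, "ay": 0, "az": 0}
    - {"claw": 1, "tx": 0, "ty": 0, "tz": 0, "ax": 0, "ay": 0, "az": 0}
    - {"claw": 1, "tx": 0, "ty": 0, "tz": 0, "ax": 0, "ay": 0, "az": 0}

```text
clock: 24.33
tcp_pos: [0.5666, 0.005, 0.2452]
orientation: [-0.664, -3.071, -0.0]
contact_force: [-3.1, 0.4, 2.4]
grip_width: 0.0248
gripper_force: 98.9
```

arm_command:
  plan:
    - {"claw": 0.5, "tx": 0, "ty": 0, "tz": 0, "ax": 0, "ay": 0, "az": 0}
    - {"claw": 0.5, "tx": 0, "ty": 0, "tz": 0, "ax": 0, "ay": 0, "az": 0}
    - {"claw": 0.5, "tx": 0, "ty": 0, "tz": 0, "ax": 0, "ay": 0, "az": 0}
    - {"claw": 0.5, "tx": 0, "ty": 0, "tz": 0, "ax": 0, "ay": 0, "az": 0}
    - {"claw": 0.5, "tx": 0, "ty": 0, "tz": 0, "ax": 0, "ay": 0, "az": 0}
    - {"claw": 0.5, "tx": 0, "ty": 0, "tz": 0, "ax": 0, "ay": 0, "az": 0}
    - {"claw": 0.5, "tx": 0, "ty": 0, "tz": 0, "ax": 0, "ay": 0, "az": 0}
    - {"claw": 0.5, "tx": 0, "ty": 0, "tz": 0, "ax": 0, "ay": 0, "az": 0}
    - {"claw": 0.5, "tx": 0, "ty": 0, "tz": 0, "ax": 0, "ay": 0, "az": 0}
    - {"claw": 0.5, "tx": 0, "ty": 0, "tz": 0, "ax": 0, "ay": 0, "az": 0}

```text
clock: 25.17
tcp_pos: [0.5666, 0.005, 0.245]
orientation: [-0.664, -3.071, -0.0]
contact_force: [0.1, 0.2, 0.3]
grip_width: 0.0425
gripper_force: 0.0
```

arm_command:
  plan:
    - {"claw": 0.5, "tx": 0, "ty": 0, "tz": -0.005, "ax": 0, "ay": 0, "az": 0}
    - {"claw": 0.5, "tx": 0, "ty": 0, "tz": -0.01, "ax": 0, "ay": 0, "az": 0}
    - {"claw": 0.5, "tx": 0, "ty": 0, "tz": -0.02, "ax": 0, "ay": 0, "az": 0}
    - {"claw": 0.5, "tx": 0, "ty": 0, "tz": -0.02, "ax": 0, "ay": 0, "az": 0}
    - {"claw": 0.5, "tx": 0, "ty": 0, "tz": -0.02, "ax": 0, "ay": 0, "az": 0}
    - {"claw": 0.5, "tx": 0, "ty": 0, "tz": -0.02, "ax": 0, "ay": 0, "az": 0}
    - {"claw": 0.5, "tx": 0.02, "ty": 0, "tz": 0, "ax": 0, "ay": 0, "az": 0}
    - {"claw": 0.5, "tx": 0.02, "ty": 0, "tz": 0, "ax": 0, "ay": 0, "az": 0}
    - {"claw": 0.5, "tx": 0, "ty": 0, "tz": 0, "ax": 0, "ay": 0, "az": 0}
    - {"claw": 0.5, "tx": 0, "ty": 0, "tz": 0, "ax": 0, "ay": 0, "az": 0}

```text
clock: 26.0
tcp_pos: [0.5297, 0.0219, 0.341]
orientation: [0.662, 3.07, 0.001]
contact_force: [0.1, 0.4, 0.1]
grip_width: 0.0428
gripper_force: 0.0
```

```bash
python3 -c "
from h import *
im,C=shot('side'); cv2.imwrite('pics/end.png',cv2.resize(im[140:340,220:480,::-1],None,fx=3,fy=3)); print(find('pin_head','side',C),find('pin_tip','side',C))
im,C=shot('wrist'); print(find('pin_head','wrist',C),find('pin_tip','wrist',C))
for t in ('carton','nipple','jar'): shot; print(t,find(t,'side',cam('side')))"
```

```text
[(0.61, array([0.5692, 0.0064, 0.0868]))] [(0.4, array([0.5683, 0.0185, 0.0646]))]
[(0.85, array([0.5662, 0.0035, 0.0829]))] []
carton [(0.83, array([0.4372, 0.2956, 0.006 ]))]
nipple [(0.76, array([0.6351, 0.2371, 0.0005])), (0.36, array([0.5706, 0.0122, 0.002 ]))]
jar [(0.64, array([ 0.6595, -0.2112, -0.0013]))]
```

View pics/end.png

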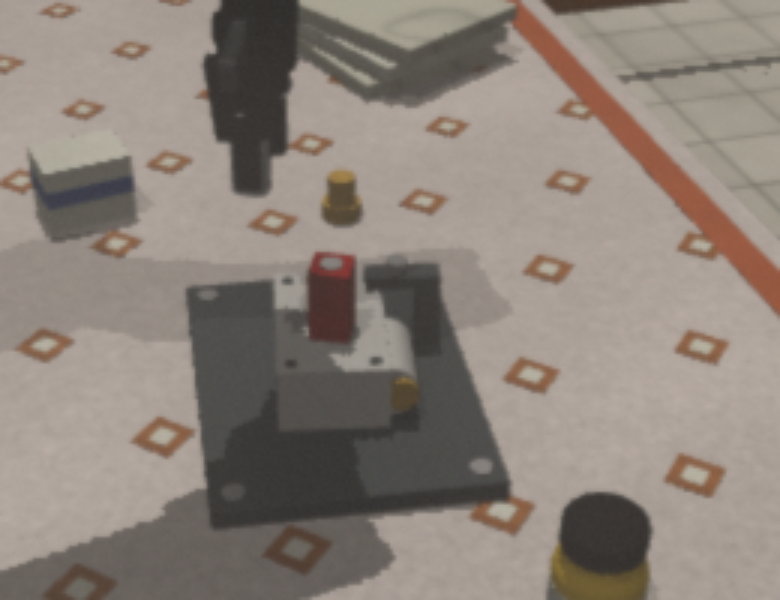

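The picture shows the pin upright in the bore with its shoulder on the casting (head at crop pixel 332,300). The carton, nipple and jar are where they were, and the gripper is clear.

```bash
python3 -c "
from bench import r
print(r.hand_in())"
```

```text
the job is handed in; nothing more can be done
None
```

The casting was touched off in the order asked, at about 6, 9 and 5 N for roughly half a second or a little more each. The pin is fully home and upright in the bore and released, the carton, nipple and jar are undisturbed, and the job was handed in after about 26 s.

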